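Brake the plate trolley at the mark

TASK

Push the heavy plate trolley along its rails and bring it to rest with its brass pointer lined up with the steel blade on the wooden marker post, without letting it strike the stop at the far end of the rails. Put the closed fingers down into the open bay between the trolley's two spring pads and push and brake it only through those pads: do not touch the deck, the pad housings or the plates, and leave the loose things on the bench alone. The trolley must then stand at the mark untouched and still by itself for at least three seconds before you finish.

Things in the scene. Friction and masses are not known exactly. Their poses are not given: they have to be found in the camera images.
- track: Fixed plywood rail bed, 290 x 920 x 16 mm, with two steel rails along its y axis. Origin on the bench surface (z = 0); its y axis is the direction of travel towards the stop, its x axis points away from the robot, and the bay's middle runs along its line x = 0. It lies roughly along the bench (yaw within about 0.12 rad).
- trolley (a joint): Travel of the trolley along the track's +y, m: 0 = at the back board, 0.42 = striking the stop. At value q the bay's middle is at track x = 0, y = q - 0.200. Trolley in all 3.5 kg nominal (hidden, 2.8 to 4.6). Nearly frictionless rollers: drag 0.3 N per m/s plus about 0.0035 N, so it coasts far once moving.
- bay (a point): Moves with the trolley, below its bay's middle at bench level (z = 0). Wooden deck 410 mm along the track, x from -70 to 240 mm, top 50 mm high. Near the robot (x = 0) a bay, open above and at both sides, between two spring pads; beyond it a stack of dark plates, 160 mm across, centre x = 150 mm, top 110 mm high, between four wooden pins. Do not touch it.
- front_pad: Spring pad at the bay's +y end; origin = middle of its face, 88 mm high, 95 mm from the bay's middle when free (190 mm face to face). Push to +y to drive. Rubber-faced block 100 mm wide, 57 to 119 mm high, yields 45 mm into its housing (120 mm wide, top 130 mm): 30 N/m, no preload, 1.0 N per m/s. The trolley bounces back from a hand held still.
- rear_pad: The same spring pad at the bay's -y end, 95 mm from the bay's middle when free; push it towards -y to brake the trolley. Origin = middle of its face.
- pointer (a point): Tip of the brass pointer (8 mm wide) at the middle of the deck's far edge: track x = 259 mm, y = -0.200 + q, 50 mm above the bench.
- marker: Fixed wooden post (base 50 x 70 mm) beyond the far side of the rails, carrying a steel blade 6 mm wide at 62 mm height that points at the rails. Origin on the bench below the blade; the trolley is at the mark when the pointer has the same y along the track as this origin. Axes parallel to the track's.
- stop_face (a point): Middle of the face of the fixed wooden stop across the +y end of the rails, 260 mm wide, top 66 mm above the bench. The deck's front edge (205 mm ahead of the trolley's middle) strikes it at q = 0.42.
- hammer: Loose hammer, 260 mm long, lying on the bench near the robot on the left. Leave it alone.
- sanding_block: Loose wooden sanding block, 90 x 45 x 32 mm, on the bench near the robot on the right. Leave it alone.
- tin: Loose closed dark tin of wax, 64 mm across, 75 mm high, upright on the bench near the robot on the right. Leave it alone.
There are look-alikes about, which are no part of the job. What is meant by the marker is not blue or green, and is the smaller of those in its own colour.

How it is judged (in metres and radians):
On the way:
1. the trolley stands at the mark, still and untouched, for three seconds (y of pointer in the frame of marker between -0.013 and 0.013 m and velocity of joint trolley between -0.012 and 0.012 m/s and contact force between each of the fingers, the arm and trolley below 0.05 N), for 3 s.
At the end, for the whole second after the job is handed in: pointer within 14 mm of the marker blade along the track, trolley slower than 12 mm/s, nothing touching it (y of pointer in the frame of marker between -0.014 and 0.014 m and velocity of joint trolley between -0.012 and 0.012 m/s).
It fails at once if the trolley strikes the stop (value of joint trolley above 0.416 m).
It fails at once if the robot touches the deck, housings or plates (contact force between any of the fingers, the arm and trolley_c4 above 2 N or contact force between any of the fingers, the arm and trolley_c5 above 2 N or contact force between any of the fingers, the arm and trolley_c6 above 2 N or contact force between any of the fingers, the arm and trolley_c7 above 2 N or contact force between any of the fingers, the arm and trolley_c8 above 2 N or contact force between any of the fingers, the arm and trolley_c9 above 2 N or contact force between any of the fingers, the arm and trolley_c10 above 2 N or contact force between any of the fingers, the arm and trolley_c11 above 2 N).
It fails at once if something else on the bench is disturbed (distance of any of hammer, sanding_block, tin from where it was at the start of the episode above 0.03 m).
It also fails if it takes over 51 s, if anything falls off the work surface, if the arm or the gripper's body presses on something with over 40 N, if the wrist force passes 120 N, or if a joint passes its speed limit or range.

ROBOT

A 6-joint arm with a two-finger parallel gripper is mounted at the origin on the work surface. World frame = base frame: x ahead of the robot, y to its left, z up, the work surface at z = 0. Lengths are in mm, angles in rad, forces in N, time in s.
With the tool pointing down it reaches from about 300 to 850 mm from the base axis. Payload 5.4 kg.
Tool frame: the origin (TCP) lies where the fingers leave the gripper's body, on its centre line; the fingertips stand 73 mm ahead of it and the grasp point (between the pads) lies 54 mm ahead of it; z points along the fingers, y is the line along which they close (so a half turn about z gives the same grasp; the last joint's range is limited). The gripper opens to 85 mm and grips with 20 to 120 N. Pads are 22 mm wide; open, the fingers measure 114 mm over their backs; the gripper's body (76 mm by 85 mm) begins 54 mm behind the grasp point. The pads swing forward as they close: fully open they stand 13 mm farther back than shut.
Start: joints at [1.036, 0.158, 1.597, -0, 1.386, -0.21], TCP at [183.503, 544.916, 303.899] pointing down, gripper open.
Joint ranges: [-2.91, 2.91], [-0.94, 2.29], [0.18, 2.7], [-1.29, 4.43], [0.17, 2.64], [-3, 3]. Speed limits (rad/s): [2.57, 2.57, 3.14, 3.14, 3.14, 3.14].

INTERFACE

Orientations are given as [roll, pitch, yaw] about the fixed x, y, z axes, in that order (R = Rz(yaw) Ry(pitch) Rx(roll)).
In Python, from bench import monitor, optics, job gives the robot as it stands. The module is installed in compiled form; this text tells all that it offers.
- The arm moves only by the shell command python3 -m pendant 'ROWS' [FORCE]. ROWS is JSON, one flat list of numbers, 7 for each row, row after row: the closure, from -1 (fully open) to 1 (shut), then the shift along the tool's x, y, z normalised to -1 to 1, where 1 is 25 mm, then the turn, a rotation vector about the tool's x, y, z normalised to -1 to 1, where 1 is 0.12 rad. A call has exactly 5 rows; each row shifts and turns the commanded pose from where the row before left it, along the tool's axes as they then stand; what a row does not reach is not made up. A row lasts 1/12 s, in which the tool goes at most 41.7 mm and 7.16 degrees, less where a joint would pass 70% of its speed; a pose out of reach is approached as far as the arm can. A call with a number of a shift or a turn outside -1 to 1 is refused whole. A call with a gripper value outside its range is refused whole. The fingers move at their own pace and stop on an object; FORCE is the grip in N (left out, the last holds). Time passes only in rows, so rows that do not move let the fingers close, or fill a call up. It gives the time, the measured TCP pose, the force, the opening and the grip force at its end, in the units of the state.
- monitor.sense(): the state, without advancing time (a new reading comes with each control period).
- optics.camera(name): name is "scene" or "top"; returns a dict with "color" (384x512x3 uint8, red, green, blue), "range_z" (384x512 float32, mm along the optical axis (not along the pixel's ray), 0 where there is no reading), "K" (3x3 intrinsics, pixels), "dist_coeffs" ([k1, k2, p1, p2, k3] as OpenCV has them; the pictures are not rectified), "xyz" and "rotation" of the camera in the world. Camera axes: x right, y down, z forward; pixel columns grow to the right and rows downward; lengths in mm; the calibration is good to about 2 mm. A picture is of the moment at which its call begins.
- job.sign_off(): hands the job in; it is judged then, once.
The state is a dict: "time": time; "joint_positions": joint angles; "joint_vel": joint speeds; "joint_torque": joint torques, N m; "tool_pos": TCP position; "orientation": TCP orientation; "contact_force": force on the tool from outside, world axes, zero at the start; "moment": the same for the moment, N m; "width": finger opening in mm; "finger_force": force on a finger pad.
Only numpy, scipy, OpenCV 4.12 (cv2) and the standard library are available. Lean on these libraries where they do the work, as an engineer would, in place of code of your own. Each camera call takes 0.05 s, during which the arm holds its last target. There are 200 camera calls.

## Working session

There is one attempt and no reset: what is moved stays moved. The work goes in short steps, Python scripts to look and compute and a shell command to move; the robot and the scene stay as the last step left them, time stands still between calls to the robot, and variables do not carry over. Pictures are saved under pics/ and viewed, at most 10 in all, crops included, and the job is handed in when it is done.

```bash
mkdir -p pics; python3 - <<'E'
from bench import monitor, optics
import cv2,numpy as np
s=monitor.sense(); print({k:np.round(v,3) for k,v in s.items()})
for n in("scene","top"):
    c=optics.camera(n); cv2.imwrite(f"pics/{n}0.png",c["color"][:,:,::-1]); np.savez(f"{n}0.npz",**c)
    print(n,c["K"],c["dist_coeffs"],c["xyz"],c["rotation"])
E
```

```text
{'time': np.float64(0.0), 'joint_positions': array([ 1.036,  0.159,  1.598,  0.   ,  1.386, -0.21 ]), 'joint_vel': array([ 0.002,  0.002, -0.004, -0.   ,  0.001, -0.001]), 'joint_torque': array([ 1.0000e-03, -3.9600e+01, -3.3144e+01, -0.0000e+00,  8.0000e-03,
        0.0000e+00]), 'tool_pos': array([183.247, 544.516, 302.882]), 'orientation': array([-3.14 , -0.   ,  2.817]), 'contact_force': array([-0.349,  1.419, -0.567]), 'moment': array([0.001, 0.05 , 0.008]), 'finger_force': np.float64(0.0), 'width': np.float64(85.45)}
scene [[357.18016381   0.         258.83323075]
 [  0.         357.18016381 189.05706942]
 [  0.           0.           1.        ]] [-0.0731835  0.         0.         0.         0.       ] [1088.62491109  355.15834368  987.71872378] [-2.51849784  0.01067915  2.05967881]
top [[418.93444595   0.         257.71596401]
 [  0.         418.93444595 194.42089936]
 [  0.           0.           1.        ]] [-0.06905601  0.          0.          0.          0.        ] [ 388.43904022   77.92672435 1600.05589641] [-3.03768766 -0.01372454 -1.54434922]
```

View pics/scene0.png

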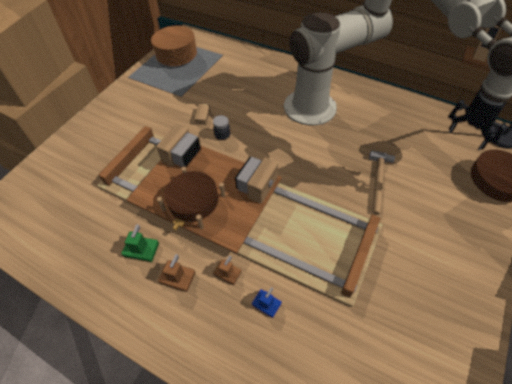

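View pics/top0.png

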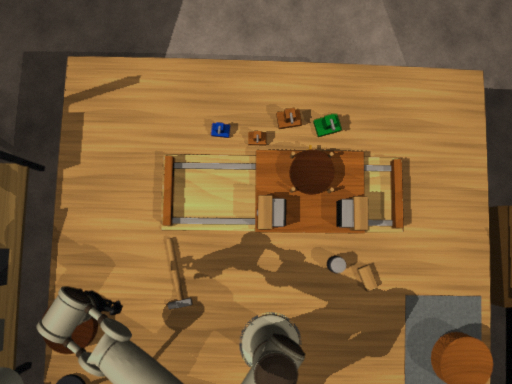

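```bash
cat > h.py <<'E'
import numpy as np,cv2
from scipy.spatial.transform import Rotation as R
def ray(c,uv):
    p=cv2.undistortPoints(np.array(uv,float).reshape(-1,1,2),c["K"],c["dist_coeffs"]).reshape(-1,2)
    rot=np.asarray(c["rotation"]); M=rot if rot.shape==(3,3) else R.from_euler("xyz",rot).as_matrix()
    return np.c_[p,np.ones(len(p))]@M.T, np.asarray(c["xyz"])
def plane(c,uv,z):
    d,o=ray(c,uv); return o+d*((z-o[2])/d[:,2])[:,None]
def cloud(c):
    h,w=c["range_z"].shape; v,u=np.mgrid[:h,:w]
    d,o=ray(c,np.c_[u.ravel(),v.ravel()]); return (o+d*c["range_z"].ravel()[:,None]).reshape(h,w,3)
E
python3 - <<'E'
from h import *
for n in("top","scene"):
    c=dict(np.load(f"{n}0.npz")); P=cloud(c)
    if n=="top":
        for u,v in((120,200),(210,190),(315,170),(265,212),(310,215),(168,190)): print(u,v,P[v,u].round(1))
    else:
        for u,v in((100,200),(190,190),(310,240)): print(u,v,P[v,u].round(1))
c=np.load("top0.npz")["color"]; d=c[95:240,150:415,::-1]
cv2.imwrite("pics/topz.png",cv2.resize(d,None,fx=3,fy=3,interpolation=cv2.INTER_CUBIC))
E
```

```text
120 200 [519.1 587.8   5.1]
210 190 [566.1 242.6  14.9]
315 170 [ 641.4 -145.2   94. ]
265 212 [481.   34.5 128.4]
310 215 [ 479.3 -135.3   48.7]
168 190 [555.9 392.   67.3]
100 200 [ 757.  -446.    -1.3]
190 190 [ 630.3 -139.1   98.9]
310 240 [572.4 245.4  14.1]
```

View pics/topz.png

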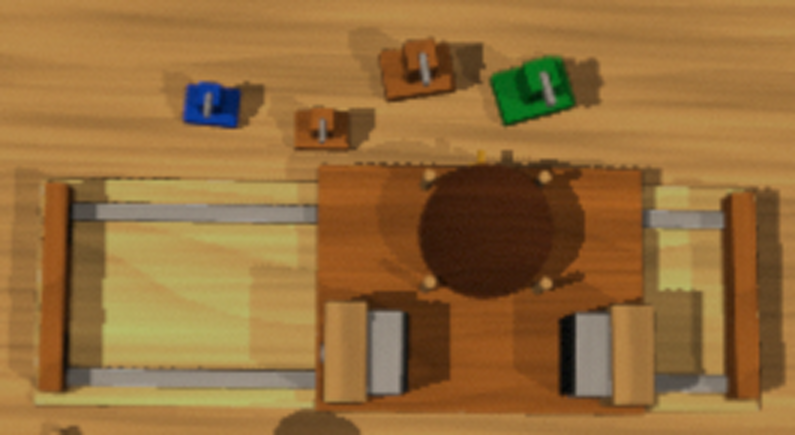

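```bash
python3 - <<'E'
from h import *
c=dict(np.load("top0.npz")); s=dict(np.load("scene0.npz"))
F=lambda p:(150+p[0]/3-1/3,95+p[1]/3-1/3)
hsv=cv2.cvtColor(c["color"],cv2.COLOR_RGB2HSV)
gray=(hsv[...,1]<60)&(hsv[...,2]>90)
# rails
yaws=[]
for v0,v1 in((163,170),(218,224)):
    pts=[]
    for u in list(range(178,252))+list(range(370,388)):
        vv=[v for v in range(v0-1,v1+2) if gray[v,u]]
        if vv: pts.append((u,np.mean(vv)))
    P=plane(c,pts,22)
    (k,b)=np.polyfit(P[:,1],P[:,0],1); r=P[:,0]-k*P[:,1]-b; g=abs(r)<3
    k,b=np.polyfit(P[g,1],P[g,0],1); print("rail k,b",k,b,"n",g.sum(),"std",r[g].std()); yaws.append(k)
k=np.mean(yaws); yaw=-np.arctan(k); print("yaw",yaw)
Rz=np.array([[np.cos(yaw),-np.sin(yaw)],[np.sin(yaw),np.cos(yaw)]])
T=lambda p:(np.atleast_2d(p)[:,:2]@Rz).round(1)  # coords in axes of the track, world origin
def show(n,pts,z): print(n,T(plane(c,[F(p) for p in pts],z)).tolist())
show("bed corners (16)",[(46,180),(36,405),(757,188),(760,408)],16)
show("stop face edge top",[(71,184),(67,390)],66)
show("deck front edge",[(317,167),(317,410)],50)
show("deck back edge",[(642,170)],50)
show("housing outer corners",[(326,301),(325,402),(655,306),(654,404)],130)
show("pads faces (119)",[(408,312),(406,392),(562,314),(560,396)],119)
show("pointer",[(481,153),(481,160)],50)
show("blade near/far",[(322,117),(322,138)],62)
show("marker base corners",[(294,150),(349,150),(352,109),(298,109)],10)
show("bigmarker base",[(385,100),(455,92),(380,55)],10)
S=s["color"]; cv2.imwrite("pics/scz.png",cv2.resize(S[110:310,90:400,::-1],None,fx=2.5,fy=2.5,interpolation=cv2.INTER_CUBIC))
E
```

```text
rail k,b -0.014061023928278207 663.1709737260961 n 88 std 0.926121734532934
rail k,b -0.012332047456455959 451.93731200114905 n 80 std 1.1215762391027
yaw 0.013195769719863849
bed corners (16) [[703.3, 411.7], [415.9, 413.8], [708.2, -506.2], [423.9, -503.6]]
stop face edge top [[688.8, 369.7], [433.9, 365.8]]
deck front edge [[718.1, 64.8], [414.4, 60.6]]
deck back edge [[721.6, -346.1]]
housing outer corners [[541.0, 52.4], [422.5, 52.1], [540.7, -337.7], [424.8, -335.0]]
pads faces (119) [[530.4, -45.1], [435.8, -43.3], [530.7, -228.7], [433.3, -225.8]]
pointer [[739.6, -141.5], [730.6, -141.5]]
blade near/far [[779.3, 59.5], [752.5, 59.2]]
marker base corners [[748.4, 94.6], [749.5, 23.7], [803.8, 20.4], [802.6, 90.3]]
bigmarker base [[816.5, -22.3], [828.9, -113.3], [876.6, -15.4]]
```

View pics/scz.png

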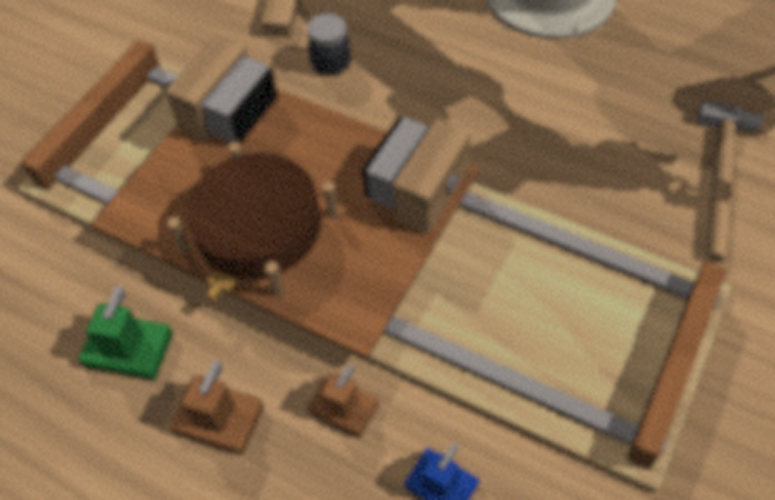

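```bash
python3 -m pendant '[1,0,0,0,0,0,-0.705, 1,0,0,0,0,0,-0.705, 1,0,0,0,0,0,-0.705, 1,0,0,0,0,0,-0.705, 1,0,0,0,0,0,0]' 30; python3 -m pendant '[1,-0.2,-0.5,0,0,0,0, 1,-0.416,-0.97,0,0,0,0, 1,-0.416,-0.97,0,0,0,0, 1,-0.416,-0.97,0,0,0,0, 1,-0.416,-0.97,0,0,0,0]'
```

```text
time: 0.52
tool_pos: [183.4, 544.7, 303.3]
orientation: [-3.141, -0.001, -3.126]
contact_force: [-0.2, 0.2, 0.1]
width: 25.8
finger_force: 0.0
time: 0.93
tool_pos: [231.7, 434.9, 303.5]
orientation: [-3.141, -0.0, -3.13]
contact_force: [1.2, 0.2, 0.2]
width: 0.0
finger_force: 0.0
```

```bash
python3 -m pendant '[1,-0.416,-0.97,0,0,0,0, 1,-0.416,-0.97,0,0,0,0, 1,-0.416,-0.97,0,0,0,0, 1,-0.416,-0.97,0,0,0,0, 1,-0.416,-0.97,0,0,0,0]' >/dev/null; python3 -m pendant '[1,-0.416,-0.97,0,0,0,0, 1,-0.416,-0.97,0,0,0,0, 1,-0.416,-0.97,0,0,0,0, 1,-0.416,-0.97,0,0,0,0, 1,-0.416,-0.97,0,0,0,0]' >/dev/null; python3 -m pendant '[1,-0.416,-0.97,0,0,0,0, 1,-0.416,-0.97,0,0,0,0, 1,-0.416,-0.97,0,0,0,0, 1,-0.416,-0.97,0,0,0,0, 1,-0.416,-0.97,0,0,0,0]'; python3 -m pendant '[1,-0.416,-0.97,0,0,0,0, 1,-0.416,-0.97,0,0,0,0, 1,-0.416,-0.97,0,0,0,0, 1,-0.416,-0.97,0,0,0,0, 1,-0.416,-0.97,0,0,0,0]' >/dev/null;  python3 -m pendant '[1,-0.416,-0.97,0,0,0,0, 1,-0.416,-0.97,0,0,0,0, 1,-0.416,-0.97,0,0,0,0, 1,-0.2,-0.65,0,0,0,0, 1,0,0,0,0,0,0]'
cat > track.py <<'E'
from h import *
from bench import optics,monitor
yaw=0.0132; Rz=np.array([[np.cos(yaw),-np.sin(yaw)],[np.sin(yaw),np.cos(yaw)]])
def pointer(c,z=50):
    hsv=cv2.cvtColor(c["color"],cv2.COLOR_RGB2HSV); X=cloud(c)
    m=(hsv[...,0]>=17)&(hsv[...,0]<=30)&(hsv[...,1]>150)&(hsv[...,2]>120)
    # far side of the deck only, by casting each pixel on z=50
    h,w=m.shape; v,u=np.nonzero(m); P=plane(c,np.c_[u,v],z)[:,:2]@Rz
    g=(P[:,0]>718)&(P[:,0]<752)&(P[:,1]>-260)&(P[:,1]<200)
    return P[g]
def state():
    t=monitor.sense(); s=np.array(t["tool_pos"]); return t["time"],(s[:2]@Rz).round(1),s[2].round(1)
E
python3 - <<'E'
from track import *
for n in("scene","top"):
    c=optics.camera(n); P=pointer(c); print(n,len(P),P.mean(0).round(1),P.std(0).round(1))
    cv2.imwrite(f"pics/{n}1.png",c["color"][:,:,::-1]); 
print(state())
E
```

```text
time: 2.18
tool_pos: [392.7, 73.2, 303.8]
orientation: [3.142, 0.0, -3.131]
contact_force: [0.6, -0.7, -0.4]
width: 0.2
finger_force: 0.0
time: 3.02
tool_pos: [484.0, -137.1, 303.6]
orientation: [-3.141, -0.0, -3.132]
contact_force: [0.2, 0.7, 0.3]
width: -0.0
finger_force: 0.0
scene 12 [ 725.  -137.6] [4.3 7.7]
top 389 [738.7 -32.4] [  8.6 143.8]
(3.1167, array([ 481.5, -140.7]), np.float64(303.5))
```

View pics/top1.png

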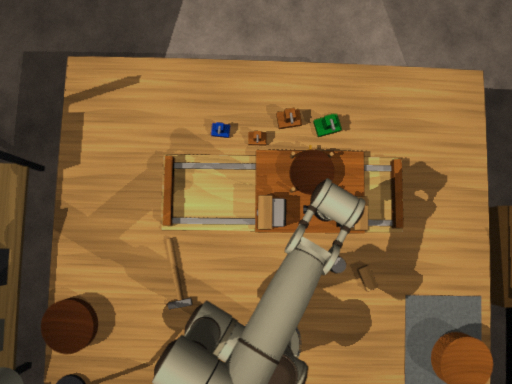

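```bash
cat >> track.py <<'E'
def edge(c):
    "deck front edge y' (z=50), by hue step along the track, between the rails; pointer = edge - 205"
    hsv=cv2.cvtColor(c["color"],cv2.COLOR_RGB2HSV).astype(np.float32)
    M=R.from_euler("xyz",c["rotation"]).as_matrix()
    ys=np.arange(20,370,0.5); out=[]
    for x in np.arange(565,650,5):
        w=np.c_[(np.c_[np.full(len(ys),x),ys]@Rz.T),np.full(len(ys),50.)]
        p,_=cv2.projectPoints((w-c["xyz"])@M,np.zeros(3),np.zeros(3),c["K"],c["dist_coeffs"])
        h=cv2.remap(cv2.medianBlur(hsv[...,0],3),p[:,0,0].astype(np.float32),p[:,0,1].astype(np.float32),cv2.INTER_LINEAR)
        i=np.nonzero(h>16)[0]
        if len(i): out.append(ys[i[0]])
    return np.median(out),np.std(out)
def look():
    a=optics.camera("top"); t=monitor.sense()["time"]-0.05; e,s=edge(a); 
    print("t %.3f pointer(top) %.1f  sd %.1f"%(t,e-204.5,s)); return t,e-204.5
E
python3 - <<'E'
from track import *
for n in("top","scene"):
    c=dict(np.load(f"{n}0.npz")); print(n,edge(c), pointer(c).mean(0))
    if n=="scene": print((plane(c,[(230.8-.3,256.6),(225.2-.3,263)],62)[:,:2]@Rz).round(1),(plane(c,[(176,226.5)],50)[:,:2]@Rz).round(1))
look(); print(monitor.sense()["time"])
E
python3 -m pendant '[1,0,0,0.9,0,0,0, 1,0,0,0.9,0,0,0, 1,0,0,0.9,0,0,0, 1,0,0,0.9,0,0,0, 1,0,0,0.9,0,0,0]'
```

```text
top (np.float64(64.5), np.float64(0.568796458994521)) [738.50807614 -36.84420413]
scene (np.float64(71.0), np.float64(0.8554729160146463)) [ 732.86455651 -137.42120325]
[[750.9  63.4]
 [775.   59.2]] [[ 736.1 -136.7]]
t 3.117 pointer(top) -140.0  sd 0.7
3.1667
time: 3.58
tool_pos: [483.2, -133.0, 190.6]
orientation: [3.141, 0.0, -3.127]
contact_force: [0.1, -0.4, 0.2]
width: 0.5
finger_force: 0.0
```

```bash
python3 -m pendant '[1,0,0,0.868,0,0,0, 1,0,0,0.868,0,0,0, 1,0,0.4,0,0,0,0, 1,0,0.8,0,0,0,0, 1,0,0.8,0,0,0,0]'; python3 -m pendant '[1,0,0.5,0,0,0,0, 1,0,0.2,0,0,0,0, 1,0,0.1,0,0,0,0, 1,0,0,0,0,0,0, 1,0,0,0,0,0,0]'; python3 -c "
from track import *
look(); look(); print(state())"
```

```text
time: 4.0
tool_pos: [482.7, -82.9, 148.8]
orientation: [3.141, 0.0, -3.129]
contact_force: [0.1, -0.4, 0.6]
width: 0.0
finger_force: 0.0
time: 4.42
tool_pos: [482.9, -64.9, 148.4]
orientation: [-3.141, 0.001, -3.128]
contact_force: [-0.3, -0.9, 0.5]
width: 0.4
finger_force: 0.0
t 4.417 pointer(top) -140.0  sd 0.5
t 4.467 pointer(top) -139.5  sd 0.8
(4.5167, array([481.9, -71.6]), np.float64(148.2))
```

```bash
for i in 1; do python3 -m pendant '[1,0,0.1,0,0,0,0, 1,0,0.1,0,0,0,0, 1,0,0.1,0,0,0,0, 1,0,0.1,0,0,0,0, 1,0,0.1,0,0,0,0]' >/dev/null; python3 -m pendant '[1,0,0.1,0,0,0,0, 1,0,0.1,0,0,0,0, 1,0,0.1,0,0,0,0, 1,0,0.1,0,0,0,0, 1,0,0.1,0,0,0,0]'>/dev/null; python3 -m pendant '[1,0,0.1,0,0,0,0, 1,0,0.1,0,0,0,0, 1,0,0.1,0,0,0,0, 1,0,0.1,0,0,0,0, 1,0,0.1,0,0,0,0]'>/dev/null; python3 -m pendant '[1,0,0.1,0,0,0,0, 1,0,0.1,0,0,0,0, 1,0,0.1,0,0,0,0, 1,0,0.1,0,0,0,0, 1,0,0.1,0,0,0,0]'; done; python3 -c "
from track import *
look(); look(); look(); print(state())"
```

```text
time: 6.18
tool_pos: [481.9, -14.3, 148.0]
orientation: [-3.142, -0.0, -3.128]
contact_force: [-0.0, 0.1, -0.2]
width: 0.1
finger_force: 0.0
t 6.183 pointer(top) -86.0  sd 0.5
t 6.233 pointer(top) -83.0  sd 0.5
t 6.283 pointer(top) -80.5  sd 0.7
(6.3333, array([481.7, -20.8]), np.float64(148.0))
```

```bash
python3 -c "
from track import *
look()"; python3 -m pendant '[1,0,-0.25,0,0,0,0, 1,0,-0.45,0,0,0,0, 1,0,-0.45,0,0,0,0, 1,0,-0.25,0,0,0,0, 1,0,0,0,0,0,0]' >/dev/null; python3 -c "
from track import *
look()"; python3 -m pendant '[1,0,0,0,0,0,0, 1,0,0,0,0,0,0, 1,0,0,0,0,0,0, 1,0,0,0,0,0,0, 1,0,0,0,0,0,0]' >/dev/null; python3 -c "
from track import *
look(); look(); print(state(),state())"
```

```text
t 6.333 pointer(top) -78.0  sd 0.4
t 6.800 pointer(top) -54.0  sd 0.8
t 7.267 pointer(top) -32.0  sd 0.8
t 7.317 pointer(top) -29.5  sd 1.2
(7.3667, array([481.7, -55.7]), np.float64(148.0)) (7.3667, array([481.7, -55.7]), np.float64(148.0))
```

```bash
python3 -m pendant '[1,0,0,0,0,0,0, 1,0,0,0,0,0,0, 1,0,0,0,0,0,0, 1,0,0,0,0,0,0, 1,0,0,0,0,0,0]' >/dev/null; cat > sim.py <<'E'
import numpy as np
def sim(m,P,v,h,rows,delay=0.04):
    "rows: hand shift mm per 1/12 s row; linear interpolation, delayed"
    dt=.001; H=np.r_[h,h+np.cumsum(rows)]; t=0; n=len(rows)/12; hp=h
    while t<n:
        hh=np.interp((t-delay)*12,np.arange(len(H)),H); vh=(hh-hp)/dt; hp=hh
        comp=hh-(P-80.5)  # rear pad: pad face relative to hand; pushed when rear face reaches the hand
        comp=(P-80.5)-hh; F=0
        if comp>0: F=-max(0,30*comp+1.0*(v-vh))
        F-=0.3*v+0.0035*np.sign(v); v+=F/m*dt; P+=v*dt; t+=dt
    return P,v,(P-80.5)-hh
E
python3 - <<'E'
from track import *
from sim import sim
a=look(); b=look(); print(state())
P,t=b[1],b[0]
now=t+.05
pts=np.array([(6.183,-86),(6.233,-83),(6.283,-80.5),(6.333,-78),(6.8,-54),(7.267,-32),(7.317,-29.5),a,b])
from scipy.optimize import least_squares
f=lambda x,tt:x[0]+x[1]*(tt-now)-0.5*(1+0.086*x[1])*(tt-now)**2
r=least_squares(lambda x:f(x,pts[:,0])-pts[:,1],[-5,45]); print("P,v now",now,r.x,r.fun.round(1))
h=-55.8
for n in (2,3,4,5,6,7,8):
  for Vr in (1.25,1.5,1.75):
    print(n,Vr,[tuple(np.round(sim(m,*r.x,h,[0]*n+[Vr]*(40-n)),1)) for m in(2.8,3.5,4.6)])
E
```

```text
t 7.783 pointer(top) -7.5  sd 0.9
t 7.833 pointer(top) -5.5  sd 0.6
(7.8833, array([481.7, -55.9]), np.float64(148.0))
P,v now 7.8833 [-3.32136255 44.41657753] [ 0.2 -0.2 -0.1  0.  -0.3  0.4  0.3 -0.3 -0. ]
2 1.25 [(np.float64(42.1), np.float64(-4.7), np.float64(-29.5)), (np.float64(42.5), np.float64(-5.9), np.float64(-29.1)), (np.float64(44.0), np.float64(-7.2), np.float64(-27.6))]
2 1.5 [(np.float64(56.4), np.float64(0.2), np.float64(-24.5)), (np.float64(56.7), np.float64(-0.8), np.float64(-24.2)), (np.float64(58.0), np.float64(-1.9), np.float64(-22.9))]
2 1.75 [(np.float64(71.1), np.float64(5.3), np.float64(-19.3)), (np.float64(71.2), np.float64(4.4), np.float64(-19.2)), (np.float64(72.2), np.float64(3.5), np.float64(-18.1))]
3 1.25 [(np.float64(39.6), np.float64(-4.8), np.float64(-30.7)), (np.float64(40.0), np.float64(-6.0), np.float64(-30.3)), (np.float64(41.6), np.float64(-7.3), np.float64(-28.8))]
3 1.5 [(np.float64(53.4), np.float64(0.0), np.float64(-26.0)), (np.float64(53.8), np.float64(-1.0), np.float64(-25.7)), (np.float64(55.1), np.float64(-2.0), np.float64(-24.4))]
3 1.7
[... 2135 characters left out ...]
(np.float64(52.7), np.float64(3.8), np.float64(-28.9)), (np.float64(53.3), np.float64(3.2), np.float64(-28.3)), (np.float64(54.8), np.float64(2.5), np.float64(-26.8))]
8 1.25 [(np.float64(26.8), np.float64(-5.6), np.float64(-37.3)), (np.float64(27.4), np.float64(-6.7), np.float64(-36.7)), (np.float64(29.1), np.float64(-7.9), np.float64(-34.9))]
8 1.5 [(np.float64(37.6), np.float64(-1.3), np.float64(-34.4)), (np.float64(38.2), np.float64(-2.1), np.float64(-33.7)), (np.float64(39.9), np.float64(-3.0), np.float64(-32.0))]
8 1.75 [(np.float64(48.2), np.float64(3.0), np.float64(-31.7)), (np.float64(49.0), np.float64(2.5), np.float64(-30.9)), (np.float64(50.7), np.float64(1.9), np.float64(-29.2))]
```

```bash
python3 -m pendant '[1,0,0,0,0,0,0, 1,0,0,0,0,0,0, 1,0,0.062,0,0,0,0, 1,0,0.062,0,0,0,0, 1,0,0.062,0,0,0,0]' >/dev/null
python3 -m pendant '[1,0,0.062,0,0,0,0, 1,0,0.062,0,0,0,0, 1,0,0.062,0,0,0,0, 1,0,0.062,0,0,0,0, 1,0,0.062,0,0,0,0]' >/dev/null
python3 -m pendant '[1,0,0.062,0,0,0,0, 1,0,0.062,0,0,0,0, 1,0,0.062,0,0,0,0, 1,0,0.062,0,0,0,0, 1,0,0.062,0,0,0,0]' >/dev/null
python3 -m pendant '[1,0,0.062,0,0,0,0, 1,0,0.062,0,0,0,0, 1,0,0.062,0,0,0,0, 1,0,0.062,0,0,0,0, 1,0,0.062,0,0,0,0]' >/dev/null
python3 -m pendant '[1,0,0.062,0,0,0,0, 1,0,0.062,0,0,0,0, 1,0,0.062,0,0,0,0, 1,0,0.062,0,0,0,0, 1,0,0.062,0,0,0,0]' >/dev/null
python3 -m pendant '[1,0,0.062,0,0,0,0, 1,0,0.062,0,0,0,0, 1,0,0.062,0,0,0,0, 1,0,0.062,0,0,0,0, 1,0,0.062,0,0,0,0]'
python3 -c "
from track import *
look(); look(); print(state())"
```

```text
time: 10.38
tool_pos: [481.8, -6.0, 148.0]
orientation: [3.142, -0.0, -3.128]
contact_force: [0.4, 0.2, -0.3]
width: -0.0
finger_force: 0.0
t 10.383 pointer(top) 47.5  sd 74.8
t 10.433 pointer(top) 47.5  sd 74.9
(10.4833, array([481.7, -12.3]), np.float64(148.0))
```

```bash
sed -i 's/    return np.median(out),np.std(out)/    if DBG: print(out)\n    o=np.array(out); o=o[o>100] if (o>100).sum()>4 else o\n    return np.median(o),o.std()/; s/^yaw=/DBG=0; yaw=/' track.py
python3 -m pendant '[1,0,0.2,0,0,0,0, 1,0,0.4,0,0,0,0, 1,0,0.4,0,0,0,0, 1,0,0.2,0,0,0,0, 1,0,0,0,0,0,0]'
python3 -c "
import track
from track import *
track.DBG=1
look(); track.DBG=0; print(state())
for n in ('top','scene'):
    c=optics.camera(n); np.savez(n+'2.npz',**c); cv2.imwrite('pics/%s2.png'%n,cv2.resize(c['color'][90:310,150:400,::-1],None,fx=3,fy=2.7))
look()
"
```

```text
time: 10.9
tool_pos: [481.2, 25.3, 147.9]
orientation: [3.141, -0.0, -3.126]
contact_force: [0.6, 0.1, -0.2]
width: -0.1
finger_force: 0.0
[np.float64(41.5), np.float64(48.5), np.float64(251.0), np.float64(251.0), np.float64(251.5), np.float64(252.0), np.float64(252.5), np.float64(252.5), np.float64(252.5), np.float64(253.0), np.float64(253.0), np.float64(252.5), np.float64(252.0), np.float64(252.0), np.float64(252.5), np.float64(252.5), np.float64(254.0)]
t 10.900 pointer(top) 48.0  sd 0.7
(10.95, array([481.6,  18.3]), np.float64(147.9))
t 11.050 pointer(top) 47.5  sd 0.4
```

View pics/top2.png

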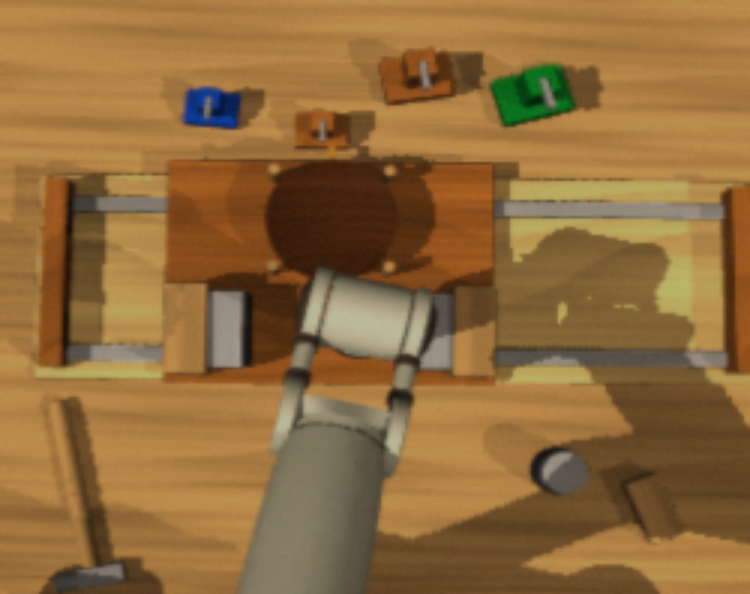

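```bash
python3 -m pendant '[1,0,0.4,0,0,0,0, 1,0,0.8,0,0,0,0, 1,0,0.8,0,0,0,0, 1,0,0.8,0,0,0,0, 1,0,0.8,0,0,0,0]' >/dev/null
python3 -m pendant '[1,0,0.4,0,0,0,0, 1,0,0.16,0,0,0,0, 1,0,0.08,0,0,0,0, 1,0,0,0,0,0,0, 1,0,0,0,0,0,0]'
python3 -c "
from track import *
look(); look(); print(state())"
```

```text
time: 11.93
tool_pos: [480.1, 129.2, 148.0]
orientation: [-3.141, 0.0, -3.129]
contact_force: [0.1, 0.3, -0.4]
width: -0.2
finger_force: 0.0
t 11.933 pointer(top) 48.0  sd 0.6
t 11.983 pointer(top) 48.0  sd 0.7
(12.0333, array([481.8, 122.8]), np.float64(148.0))
```

```bash
python3 -m pendant '[1,0,0.01,0,0,0,0, 1,0,0.01,0,0,0,0, 1,0,0.01,0,0,0,0, 1,0,0.01,0,0,0,0, 1,0,0.01,0,0,0,0]' >/dev/null
python3 -m pendant '[1,0,0.01,0,0,0,0, 1,0,0.01,0,0,0,0, 1,0,0.01,0,0,0,0, 1,0,0.01,0,0,0,0, 1,0,0.01,0,0,0,0]' >/dev/null
python3 -m pendant '[1,0,0.01,0,0,0,0, 1,0,0.01,0,0,0,0, 1,0,0.01,0,0,0,0, 1,0,0.01,0,0,0,0, 1,0,0.01,0,0,0,0]' >/dev/null
python3 -m pendant '[1,0,0.01,0,0,0,0, 1,0,0.01,0,0,0,0, 1,0,0.01,0,0,0,0, 1,0,0.01,0,0,0,0, 1,0,0.01,0,0,0,0]' >/dev/null
python3 -m pendant '[1,0,0.01,0,0,0,0, 1,0,0.01,0,0,0,0, 1,0,0.01,0,0,0,0, 1,0,0.01,0,0,0,0, 1,0,0.01,0,0,0,0]' >/dev/null
python3 -m pendant '[1,0,0.01,0,0,0,0, 1,0,0.01,0,0,0,0, 1,0,0.01,0,0,0,0, 1,0,0.01,0,0,0,0, 1,0,0.01,0,0,0,0]'
python3 -c "
from track import *
look(); print(state())"
```

```text
time: 14.53
tool_pos: [479.9, 137.3, 148.0]
orientation: [-3.142, -0.0, -3.128]
contact_force: [-0.1, -0.3, 0.4]
width: 0.2
finger_force: 0.0
t 14.533 pointer(top) 58.0  sd 0.7
(14.5833, array([481.7, 131. ]), np.float64(148.0))
```

```bash
python3 -m pendant '[1,0,-0.2,0,0,0,0, 1,0,-0.5,0,0,0,0, 1,0,-0.8,0,0,0,0, 1,0,-0.9,0,0,0,0, 1,0,-0.9,0,0,0,0]' >/dev/null
python3 -c "
from track import *
look(); look(); print(state())"
```

```text
t 15.000 pointer(top) 59.0  sd 1.1
t 15.050 pointer(top) 59.2  sd 0.6
(15.1, array([482. ,  45.9]), np.float64(148.2))
```

```bash
python3 -m pendant '[1,0,0.2,-0.2,0,0,0, 1,0,0.1,-0.6,0,0,0, 1,0,0,-0.9,0,0,0, 1,0,0,-0.9,0,0,0, 1,0,0,-0.9,0,0,0]' >/dev/null
python3 -m pendant '[1,0,0,-0.9,0,0,0, 1,0,0,-0.9,0,0,0, 1,0,0,-0.6,0,0,0, 1,0,0,-0.2,0,0,0, 1,0,0,0,0,0,0]' >/dev/null
python3 -c "
from track import *
look()"
python3 -m pendant '[1,0,0,0,0,0,0, 1,0,0,0,0,0,0, 1,0,0,0,0,0,0, 1,0,0,0,0,0,0, 1,0,0,0,0,0,0]' >/dev/null
python3 -m pendant '[1,0,0,0,0,0,0, 1,0,0,0,0,0,0, 1,0,0,0,0,0,0, 1,0,0,0,0,0,0, 1,0,0,0,0,0,0]' >/dev/null
python3 -m pendant '[1,0,0,0,0,0,0, 1,0,0,0,0,0,0, 1,0,0,0,0,0,0, 1,0,0,0,0,0,0, 1,0,0,0,0,0,0]'
python3 -c "
from track import *
look(); look(); print(state())
c=optics.camera('top'); a=c['color'][105:165,215:300,::-1]
d=optics.camera('scene'); b=d['color'][225:290,180:265,::-1]
cv2.imwrite('pics/fin.png',np.hstack([cv2.resize(a,(400,300),interpolation=cv2.INTER_CUBIC),cv2.resize(b,(400,300),interpolation=cv2.INTER_CUBIC)]))
np.savez('top3.npz',**c);np.savez('scene3.npz',**d)"
```

```text
t 15.933 pointer(top) 61.0  sd 59.1
time: 17.23
tool_pos: [480.9, 62.3, 300.5]
orientation: [-3.142, -0.0, -3.128]
contact_force: [-0.3, -0.0, 0.8]
width: -0.3
finger_force: 0.0
t 17.233 pointer(top) 62.0  sd 59.7
t 17.283 pointer(top) 62.5  sd 1.0
(17.3333, array([481.7,  56. ]), np.float64(300.5))
```

View pics/fin.png

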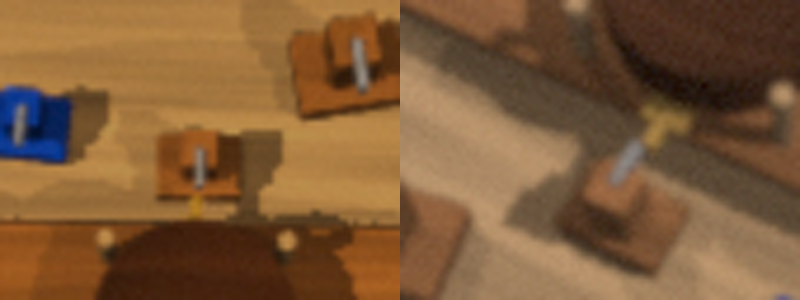

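The left half (top camera) shows the pointer tip at about (195, 205) and the blade at about (199, 165). The pointer is roughly 2–3 mm past the blade, well inside tolerance. The scene camera on the right also shows them in line. I'll let it stand a few seconds, check it is still, then sign off.

```bash
for i in 1 2 3 4 5 6 7 8 9; do python3 -m pendant '[1,0,0,0,0,0,0, 1,0,0,0,0,0,0, 1,0,0,0,0,0,0, 1,0,0,0,0,0,0, 1,0,0,0,0,0,0]' >/dev/null; done
python3 -c "
from track import *
t,p=look(); t,q=look(); 
from bench import job
if abs(p-60)<6 and abs(q-60)<6: print(job.sign_off())"
```

```text
t 21.183 pointer(top) 62.0  sd 45.6
t 21.233 pointer(top) 62.0  sd 59.9
the job is handed in; nothing more can be done
None
```

The trolley came to rest about 2 mm past the marker blade, well inside the 14 mm limit; it stood still and untouched for about four seconds, and I handed the job in at about 21 s (the sign-off returned no verdict).

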